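# Check a case of carved figures and swap the wrong one

## Task

Open the lid of the sloping case all the way and compare the three figures with the picture tile lying in front of each bay. Take out the figure that does not match its tile and stand it upright on the log slice, then set the house figure squarely down in the emptied bay, and shut the lid fully. Leave the figures that match in their bays and do not disturb the mug, carton or glue bottle.

Things in the scene. Friction and masses are not known exactly. Their poses are not given: they have to be found in the camera images.
- case: fixed wooden hinged-lid case, 142 deep x 310 wide, sloped 0.44 rad (25 deg) down towards the robot: all in it leans 0.44 rad to its front (-x). Origin on the table under its middle; x from front to hinged back, y along the three bays, z vertical. Bays: square recesses 68 x 68, 16 deep, at y = -95, 0, +95 mm. The rim is 22 mm over the bay floors, so open figures stand proud
- lid (a joint): the case's box-shaped lid (76 mm tall, 0.45 kg), hinged along the top of the case's back rim: 0 shut, grows as it opens, stop at 2.0 rad where it stands straight up behind the bays. The stiff hinge (friction about 0.4 N m) leaves it where it is put, even a little short of shut: press it home
- lid_hinge (a point): middle of the lid's hinge line, 102 mm above the table, 52 mm behind the case's origin; the line runs along the case's y
- lid_handle (a point): middle of the lid's handle: a short round bar 26 mm thick, 32 mm long along the case's y, 30 mm before the lid's front wall on a 12 mm neck. Held across its flat ends it can turn between the fingers. 182 mm from the hinge line; shut: 130 mm in front of the case's origin and 83 mm up; fully open: 58 mm behind the hinge and 275 mm up. Its axes turn with the lid
- owl_a: Wooden figure, about 0.12 kg, on a square plinth 54 x 54 x 14 mm. Origin at the middle of its underside, z up through its top, x and y along the plinth's sides. Owl: 91 mm tall, round dark body 44 mm across from 24 to 68 mm up (grip there), two pointed ears. One of two alike, both in the case at the start: one in its right bay, one in the house's bay
- owl_b: Wooden figure, about 0.12 kg, on a square plinth 54 x 54 x 14 mm. Origin at the middle of its underside, z up through its top, x and y along the plinth's sides. Owl: 91 mm tall, round dark body 44 mm across from 24 to 68 mm up (grip there), two pointed ears. One of two alike, both in the case at the start: one in its right bay, one in the house's bay
- doll: Wooden figure, about 0.12 kg, on a square plinth 54 x 54 x 14 mm. Origin at the middle of its underside, z up through its top, x and y along the plinth's sides. Doll: 92 mm tall, tapering body and a ball head. It starts in its right bay
- house: Wooden figure, about 0.12 kg, on a square plinth 54 x 54 x 14 mm. Origin at the middle of its underside, z up through its top, x and y along the plinth's sides. House: 88 mm tall, walls 40 (x) x 44 mm (y), from 14 to 68 mm up (grip them there), pitched roof flush with the 44 mm walls in y, 46 mm long in x. Starts upright on the table to one side of the case
- slice: fixed round log slice, 150 mm across and 14 mm thick, to one side of the case, for figures that do not belong. Origin at the middle of its underside, z up
- tile_owl: fixed wooden tile 75 x 75 x 6 mm, flat on the table 195 mm in front of the case's origin line, exactly in front of the bay it stands for, with a raised dark owl outline: round body, two ears, two eyes. Origin at the middle of its underside; same axes as the case
- place_owl (a point): middle of the floor of the bay that tile_owl stands for, 52 mm above the table, 3 mm in front of the case's origin line
- tile_doll: fixed wooden tile 75 x 75 x 6 mm, flat on the table 195 mm in front of the case's origin line, exactly in front of the bay it stands for, with a raised dark doll outline: body and round head. Origin at the middle of its underside; same axes as the case
- place_doll (a point): middle of the floor of the bay that tile_doll stands for, 52 mm above the table, 3 mm in front of the case's origin line
- tile_house: fixed wooden tile 75 x 75 x 6 mm, flat on the table 195 mm in front of the case's origin line, exactly in front of the bay it stands for, with a raised dark house outline: square with a pointed roof. Origin at the middle of its underside; same axes as the case
- place_house (a point): middle of the floor of the bay that tile_house stands for, 52 mm above the table, 3 mm in front of the case's origin line
- mug: white mug, 76 across, 85 tall, standing clear of the work. Origin at the middle of its underside
- carton: cardboard carton 70 x 120 x 50, standing clear of the work. Origin at the middle of its underside
- glue: white glue bottle, 50 across, 120 tall, standing clear of the work. Origin at the middle of its underside
Mind the look-alikes: they are no part of the job. What is shaped like the tile_owl but purple is not meant.

How it is judged:
On the way, in this order (a step that is already met when the one before it is completed fails the run):
1. the lid is opened (past 1.7 rad) (value of joint lid above 1.7 rad), for 0.2 s.
2. the owl from the house's bay stands upright on the log slice, the other owl in its bay ((((distance between owl_a and place_owl below 0.018 m and angle between owl_a's own z axis and vertical between 0.34 and 0.54 rad) and (horizontal distance between owl_b and slice below 0.055 m and z of owl_b in the frame of slice between 0.009 and 0.019 m and angle between owl_b's own z axis and vertical below 0.1 rad and linear speed of owl_b below 0.05 m/s)) or ((distance between owl_b and place_owl below 0.018 m and angle between owl_b's own z axis and vertical between 0.34 and 0.54 rad) and (horizontal distance between owl_a and slice below 0.055 m and z of owl_a in the frame of slice between 0.009 and 0.019 m and angle between owl_a's own z axis and vertical below 0.1 rad and linear speed of owl_a below 0.05 m/s)))), for 0.2 s.
3. the house stands in its bay (distance between house and place_house below 0.018 m and angle between house's own z axis and vertical between 0.34 and 0.54 rad), for 0.2 s.
At the end, for the whole second after the job is handed in: Lid shut (under 0.05 rad); house, doll and one owl at rest in the bays of their tiles (within 18 mm of the bay floor's middle, leaning 0.34 to 0.54 rad with the bay); the other owl upright (within 0.1 rad) and still on the log slice, within 55 mm of its middle (all of step 3 and value of joint lid below 0.05 rad and (((distance between owl_a and place_owl below 0.018 m and angle between owl_a's own z axis and vertical between 0.34 and 0.54 rad) and (horizontal distance between owl_b and slice below 0.055 m and z of owl_b in the frame of slice between 0.009 and 0.019 m and angle between owl_b's own z axis and vertical below 0.1 rad and linear speed of owl_b below 0.05 m/s)) or ((distance between owl_b and place_owl below 0.018 m and angle between owl_b's own z axis and vertical between 0.34 and 0.54 rad) and (horizontal distance between owl_a and slice below 0.055 m and z of owl_a in the frame of slice between 0.009 and 0.019 m and angle between owl_a's own z axis and vertical below 0.1 rad and linear speed of owl_a below 0.05 m/s))) and distance between doll and place_doll below 0.018 m and angle between doll's own z axis and vertical between 0.34 and 0.54 rad and linear speed of each of house, owl_a, owl_b, doll below 0.03 m/s); the robot touches nothing.
It fails at once if the doll is moved from its place (over 40 mm) (distance of doll from where it was at the start of the episode above 0.04 m).
It fails at once if the owl's bay is emptied (no owl within 40 mm of its middle) (not (distance between owl_a and place_owl below 0.04 m) and not (distance between owl_b and place_owl below 0.04 m)).
It fails at once if the mug is moved over 30 mm (distance of mug from where it was at the start of the episode above 0.03 m).
It fails at once if the carton is moved over 30 mm (distance of carton from where it was at the start of the episode above 0.03 m).
It fails at once if the glue is moved over 30 mm (distance of glue from where it was at the start of the episode above 0.03 m).
It also fails if it takes over 72 s, if anything falls off the work surface, if the arm or the gripper's body presses on something with over 40 N, if the wrist force passes 120 N, or if a joint passes its speed limit or range.

## Robot

A 6-joint arm with a two-finger parallel gripper is mounted at the origin on the work surface. World frame = base frame: x ahead of the robot, y to its left, z up, the work surface at z = 0. Lengths are in m, angles in rad, forces in N, time in s.
With the tool pointing down it reaches from about 0.375 to 0.975 m from the base axis. Payload 3.8 kg.
Tool frame: the origin (TCP) lies midway between the tips of the shut fingers; the grasp point (between the pads) lies 19 mm behind it; z points along the fingers, y is the line along which they close (so a half turn about z gives the same grasp; the last joint's range is limited). The gripper opens to 85 mm and grips with 20 to 120 N. Pads are 22 mm wide; open, the fingers measure 114 mm over their backs; the gripper's body (76 mm by 85 mm) begins 54 mm behind the grasp point. The pads swing forward as they close: fully open they stand 13 mm farther back than shut.
Start: joints at [-1.316, 0.264, 1.604, -0, 1.274, -0.037], TCP at [0.194, -0.646, 0.231] pointing down, gripper open.
Joint ranges: [-2.63, 2.63], [-0.94, 2.18], [0.31, 2.57], [-1.31, 4.45], [0, 2.66], [-2.55, 2.55]. Speed limits (rad/s): [2.57, 2.57, 3.14, 3.14, 3.14, 3.14].

## Interface

Orientations are given as a rotation vector (axis times angle).
In Python, from workcell import bot, cams gives the robot as it stands.
- The arm moves only by the tool play_rows, never from a script. Its argument "rows" is a list of rows, each a list of 2 entries, a list of its own where there are three numbers: the shift along the tool's x, y, z scaled (see below), then the turn, a rotation vector about the tool's x, y, z scaled (see below). A call has 1 to 20 rows; each row is the pose to reach, as a shift and turn from the pose commanded when the call began, along the tool's axes at that moment; what a row does not reach only later rows make up. The controller multiplies each number of a shift by 250 mm and each number of a turn by 45 degrees. A row lasts 1/12 s, in which the tool goes at most 41.7 mm and 7.16 degrees, less where a joint would pass 70% of its speed; a pose out of reach is approached as far as the arm can. A call with a number of a shift or a turn outside -1 to 1 is refused whole. A call with a gripper value outside its range is refused whole. "claw" is the opening, from -1 (shut) to 1 (fully open), set as the call begins (left out, the last holds). The fingers move at their own pace and stop on an object; "newtons" is the grip in N (left out, the last holds). Time passes only in rows, so rows that repeat a pose let the fingers close. It gives the time, the measured TCP pose, the force, the opening and the grip force at its end, in the units of the state.
- bot.read_state(): the state, without advancing time (a new reading comes with each control period).
- cams.read_camera(name): name is "side" or "top"; returns a dict with "image" (400x640x3 uint8, red, green, blue), "K" (3x3 intrinsics, pixels), "T" (4x4, takes a point from camera to world coordinates). Camera axes: x right, y down, z forward; pixel columns grow to the right and rows downward; lengths in m; the calibration is good to about 2 mm. A picture is of the moment at which its call begins. There is no depth.
- bot.finish_job(): hands the job in; it is judged then, once.
The state is a dict: "time": time; "q": joint angles; "joint_vel": joint speeds; "joint_torque": joint torques, N m; "tool_pos": TCP position; "tcp_rot": TCP orientation; "wrist_force": force on the tool from outside, world axes, zero at the start; "torque": the same for the moment, N m; "width": opening from 0.0 (shut) to 1.0 (fully open); "grip_force": force on a finger pad.
Only numpy, scipy, OpenCV 4.12 (cv2) and the standard library are available. Lean on these libraries where they do the work, as an engineer would, in place of code of your own. Each camera call takes 0.05 s, during which the arm holds its last target. There are 200 camera calls.

## Working session

There is one attempt and no reset: what is moved stays moved. The work goes in short steps, Python scripts to look and compute and a tool call to move; the robot and the scene stay as the last step left them, time stands still between calls to the robot, and variables do not carry over. Pictures are saved under pics/ and viewed, at most 10 in all, crops included, and the job is handed in when it is done.

Besides the shell and the picture viewer there is one more tool, called as a command line: name --argument value ..., lists and objects as JSON in quotes. play_rows: Moves the arm, as the interface text tells. Its arguments: {"type":"object","properties":{"rows":{"type":"array","items":{"type":"array"}},"claw":{"type":"number"},"newtons":{"type":"number"}},"required":["rows"]}

```bash
ls; mkdir -p pics; python3 - <<'E'
from workcell import bot,cams
import cv2,numpy as np
np.set_printoptions(precision=4,suppress=True)
for n in("top","side"):
    r=cams.read_camera(n); cv2.imwrite(f"pics/{n}0.png",r["image"][...,::-1]); print(n,r["K"],r["T"])
print(bot.read_state())
E
```

```text
pics
top [[383.5225   0.     316.4546]
 [  0.     383.5225 197.3002]
 [  0.       0.       1.    ]] [[-0.0187 -0.9884  0.1505  0.3872]
 [-0.9998  0.0183 -0.0043  0.0374]
 [ 0.0015 -0.1505 -0.9886  1.0317]
 [ 0.      0.      0.      1.    ]]
side [[494.2371   0.     309.5383]
 [  0.     494.2371 190.0433]
 [  0.       0.       1.    ]] [[-0.9315 -0.2701  0.2437  0.1447]
 [-0.3633  0.7257 -0.5843  0.9645]
 [-0.0191 -0.6328 -0.7741  1.3076]
 [ 0.      0.      0.      1.    ]]
{'time': 0.1, 'q': array([-1.3159,  0.2647,  1.6052,  0.    ,  1.2737, -0.0369]), 'joint_vel': array([ 0.0002, -0.0014, -0.0041,  0.0003, -0.0004, -0.001 ]), 'joint_torque': array([  0.0005, -51.6705, -36.859 ,  -0.0001,   0.0063,  -0.    ]), 'tool_pos': array([ 0.194 , -0.6458,  0.2301]), 'tcp_rot': array([-3.1062, -0.4564,  0.0003]), 'wrist_force': array([0.216 , 0.3293, 0.213 ]), 'torque': array([ 0.0429,  0.0393, -0.0332]), 'grip_force': 0.0, 'width': 0.9989006910038823}
```

View pics/top0.png

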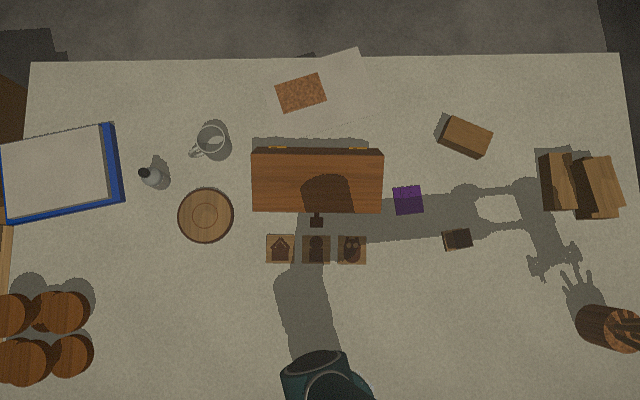

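View pics/side0.png

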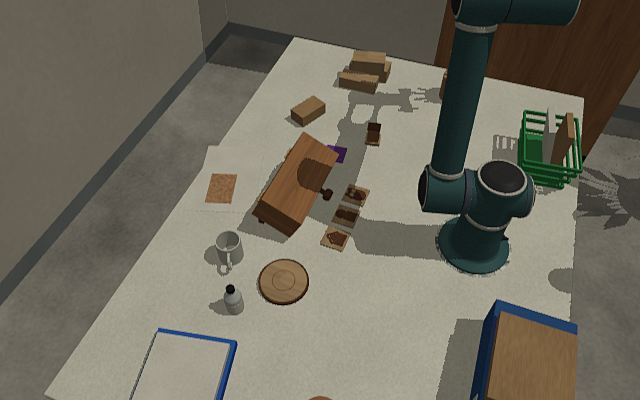

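The case's lid is shut, with the handle at top px (317,219). The tiles from left to right are house (280,248), doll (316,249) and owl (351,249). The slice is at (206,215) and the house figure at (457,239).

```bash
cat > h.py <<'E'
import numpy as np,cv2
from workcell import bot,cams
from scipy.spatial.transform import Rotation as R
np.set_printoptions(precision=4,suppress=True)
def proj(c,p):
    q=np.linalg.inv(c["T"])@np.r_[p,1]; u=c["K"]@q[:3]; return u[:2]/u[2]
def onplane(c,uv,z):
    d=c["T"][:3,:3]@np.linalg.inv(c["K"])@np.r_[uv,1]; o=c["T"][:3,3]
    return o+d*(z-o[2])/d[2]
def tri(c1,u1,c2,u2):
    A=np.zeros((3,3));b=np.zeros(3)
    for c,u in((c1,u1),(c2,u2)):
        d=c["T"][:3,:3]@np.linalg.inv(c["K"])@np.r_[u,1]; d/=np.linalg.norm(d); P=np.eye(3)-np.outer(d,d); A+=P;b+=P@c["T"][:3,3]
    return np.linalg.solve(A,b)
def crop(n,c,x0,y0,w,h,k):
    cv2.imwrite(n,cv2.resize(c["image"][y0:y0+h,x0:x0+w,::-1],None,fx=k,fy=k,interpolation=cv2.INTER_CUBIC))
E
python3 - <<'E'
from h import *
t=cams.read_camera("top"); s=cams.read_camera("side")
for n,c in(("top",t),("side",s)):
    hsv=cv2.cvtColor(c["image"],cv2.COLOR_RGB2HSV)
    m=(hsv[...,1]>75).astype(np.uint8)*255
    cs,_=cv2.findContours(m,cv2.RETR_EXTERNAL,cv2.CHAIN_APPROX_NONE)
    for k in cs:
        a=cv2.contourArea(k)
        if 250<a<12000:
            r=cv2.minAreaRect(k); print(n,a,np.array(r[0]),np.array(r[1]),r[2],"z6:",onplane(c,r[0],.006)[:2],"z14:",onplane(c,r[0],.014)[:2])
a=cv2.resize(t["image"][215:265,425:505,::-1],None,fx=8,fy=8,interpolation=cv2.INTER_CUBIC)[:, :400+240]
b=cv2.resize(s["image"][110:160,340:420,::-1],None,fx=8,fy=8,interpolation=cv2.INTER_CUBIC)
cv2.imwrite("pics/house.png",cv2.resize(np.vstack([a,b]),None,fx=.75,fy=.75))
E
```

```text
top 2398.5 [608.0118 328.2668] [68.5873 43.5043] 10.007980346679688 z6: [ 0.1884 -0.711 ] z14: [ 0.19   -0.7052]
top 738.5 [351.5 250. ] [28. 27.] 90.0 z6: [ 0.4003 -0.0572] z14: [ 0.4002 -0.0565]
top 754.0 [316. 249.] [28. 28.] 90.0 z6: [0.4047 0.0368] z14: [0.4046 0.0368]
top 747.0 [280.0245 248.4359] [28.6686 28.3211] 2.4895529747009277 z6: [0.408  0.1321] z14: [0.4078 0.1314]
top 454.5 [456.7646 238.4412] [20.4999 28.4179] 77.47119140625 z6: [ 0.4256 -0.3385] z14: [ 0.4253 -0.3356]
top 2388.5 [204.75 215.75] [54.4472 56.5685] 45.0 z6: [0.4988 0.3337] z14: [0.4979 0.3314]
top 660.5 [407.8385 199.7077] [26.9155 27.7838] 82.87498474121094 z6: [ 0.5321 -0.2139] z14: [ 0.531 -0.212]
top 4536.5 [582.  185.5] [67. 88.] 90.0 z6: [ 0.5624 -0.69  ] z14: [ 0.561  -0.6843]
top 8537.0 [316.7641 186.5118] [133.0798  81.2659] 1.3169124126434326 z6: [0.5729 0.0316] z14: [0.5715 0.0316]
top 9365.0 [ 62.5 254.5] [265. 125.] 90.0 z6: [0.4028 0.7068] z14: [0.4027 0.7016]
top 1430.5 [465.0979 137.4612] [48.8697 31.6289] 23.38521957397461 z6: [ 0.7035 -0.3822] z14: [ 0.701 -0.379]
top 1457.5 [ 13.5 10
[... 861 characters left out ...]
4022 -0.0532] z14: [ 0.4006 -0.0469]
side 690.5 [220.6 187.8] [25.5978 33.6242] 12.52880859375 z6: [0.8441 0.0793] z14: [0.8398 0.0847]
side 1257.0 [444.2837 189.7008] [40.8006 46.1727] 5.314545154571533 z6: [ 0.1279 -0.1782] z14: [ 0.128  -0.1712]
side 4646.5 [302.1737 184.476 ] [ 60.8664 108.5502] 32.38067626953125 z6: [ 0.5872 -0.0321] z14: [ 0.5844 -0.0259]
side 271.0 [373.2838 133.7973] [14.3027 22.5227] 9.462322235107422 z6: [ 0.4298 -0.354 ] z14: [ 0.428  -0.3459]
side 634.0 [307.5769 110.6154] [21.6333 35.7782] 56.3099365234375 z6: [ 0.7077 -0.3896] z14: [ 0.7042 -0.3812]
side 1531.5 [365.1404  69.7247] [48.1199 43.4728] 12.994616508483887 z6: [ 0.5728 -0.7128] z14: [ 0.5702 -0.7025]
```

View pics/house.png

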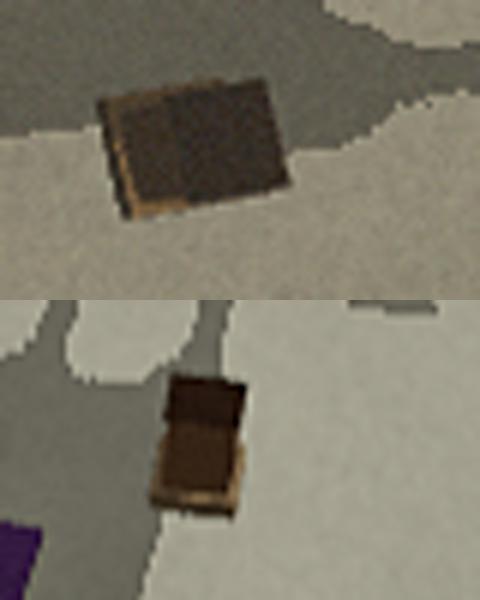

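The crops show the house upright with its ridge running roughly along world x. Its yaw is about +12°, and the left plinth edge runs from px (97,100) to (130,218) in the top crop.

```bash
cat >> h.py <<'E'
psi=-0.038; O=np.array([.600,.0305,0])
def fr(psi=psi): return np.array([np.cos(psi),np.sin(psi),0]),np.array([-np.sin(psi),np.cos(psi),0])
Z=np.array([0,0,1.])
def C(x,y,z): a,b=fr(); return O+a*x+b*y+Z*z
def ori(tau,yaw=psi):
    a,b=fr(yaw); z=np.sin(tau)*a-np.cos(tau)*Z; return np.c_[np.cross(-b,z),-b,z]
def tcp(g,Rm,w): # grasp point g, opening w (m)
    return g+Rm[:,2]*(.019+.076*(1-np.sqrt(1-(w/2/.076)**2)))
def plan(steps,p0=None,R0=None):
    """steps: (name,pos,R[,newcall]); prints rows vs start of call"""
    if p0 is None:
        s=bot.read_state(); p0=s["tool_pos"];R0=R.from_rotvec(s["tcp_rot"]).as_matrix()
    pc,Rc=p0,R0
    for st in steps:
        n,p,Rm=st[:3]; sh=R0.T@(p-p0)/.25; tu=R.from_matrix(R0.T@Rm).as_rotvec()/(np.pi/4)
        k=max(np.linalg.norm(p-pc)/.0417,np.degrees(R.from_matrix(Rc.T@Rm).magnitude())/7.16)
        print(n,np.round(sh,3).tolist(),np.round(tu,3).tolist(),"n=%.1f"%k, "!!" if max(abs(np.r_[sh,tu]))>1 else "")
        pc,Rc=p,Rm
        if len(st)>3: p0,R0=p,Rm; print("--")
E
python3 - <<'E'
from h import *
t=cams.read_camera("top"); s=cams.read_camera("side")
H=C(-.130,0,.083); print("handle",H,proj(t,H),proj(s,H))
T=lambda u,v,z:onplane(t,(425+u/6-.4,215+v/6-.4),z)
S=lambda u,v,z:onplane(s,(340+u/6-.4,110+(v-300)/6-.4),z)
a,b=T(97,102,.0),T(130,218,.0); print("plinth L",a,b,np.linalg.norm(a-b),np.degrees(np.arctan2(*(a-b)[1::-1])))
c=[T(265,78,.068),T(290,185,.068)];print("eaves R",c, np.linalg.norm(c[0]-c[1]),np.degrees(np.arctan2(*(c[0]-c[1])[1::-1])))
print("side bottom",S(150,500,0),S(235,519,0),S(150,490,.014),S(236,506,.014),"eaves", S(246,382,.068),S(168,375,.068))
for y in(12.5,):
    e=np.radians(y); ex=np.array([np.cos(e),np.sin(e),0]);ey=np.array([-np.sin(e),np.cos(e),0])
    print("ctr from plinth",(a+b)/2-.027*ey,"from eaves",(c[0]+c[1])/2+.022*ey, "side",(S(150,500,0)+S(235,519,0))/2-.027*ey)
R0=ori(.50); g=tcp(H,R0,.032)
plan([("w1",np.array([.42,-.45,.29]),ori(0,-.3),1),("w2",np.array([.45,-.2,.29]),ori(.25),1),("pre",g-R0[:,2]*.09,R0,1),("grasp",g,R0)])
E
```

```text
handle [0.4701 0.0354 0.083 ] [316.061  221.8392] [327.7201 194.0598]
plinth L [ 0.4449 -0.2991  0.    ] [ 0.3932 -0.3103  0.    ] 0.052844167165684665 12.226747042043376
eaves R [array([ 0.4498, -0.348 ,  0.068 ]), array([ 0.4051, -0.3549,  0.068 ])] 0.045148296979026906 8.801761721180538
side bottom [ 0.4473 -0.3029  0.    ] [ 0.3938 -0.3053  0.    ] [ 0.4466 -0.2975  0.014 ] [ 0.3936 -0.3025  0.014 ] eaves [ 0.407  -0.3525  0.068 ] [ 0.4529 -0.3422  0.068 ]
ctr from plinth [ 0.4249 -0.3311  0.    ] from eaves [ 0.4227 -0.33    0.068 ] side [ 0.4264 -0.3304  0.    ]
w1 [1.091, -0.492, -0.236] [-0.001, 0.0, 0.754] n=7.3 !!
--
w2 [-0.181, -0.991, 0.0] [0.042, 0.316, -0.332] n=6.0 
--
pre [-0.23, -0.944, 0.545] [-0.0, 0.318, -0.0] n=6.7 
--
grasp [-0.0, -0.0, 0.36] [0.0, 0.0, 0.0] n=2.2
```

```bash
python3 - <<'E'
from h import *
for n,(x0,y0,x1,y1) in(("top",(300,205,335,235)),("side",(312,178,342,208))):
    c=cams.read_camera(n); g=c["image"][y0:y1,x0:x1].max(2)
    m=(g<70).astype(np.uint8); k,l,st,ce=cv2.connectedComponentsWithStats(m); i=1+np.argmax(st[1:,4]); print(n,st[i],ce[i]+[x0,y0])
    print("\n".join("".join("#" if v else "." for v in r) for r in m))
R0=ori(.50); g=tcp(C(-.130,0,.083),R0,.032)
plan([("w1",np.array([.40,-.46,.29]),ori(0,-.3),1),("w2",np.array([.44,-.22,.29]),ori(.25),1),("pre",g-R0[:,2]*.09,R0,1),("grasp",g,R0)])
E
```

```text
top [  4   0  31  23 316] [317.9272 214.9557]
....###.....#...##.#.#..######.#.##
....##..#....####.###..##.###.####.
.....#.##########.###.##.##.....#.#
.....#######.######.#.#.##.#######.
.....##.##.###.#.#.##.#.#.#.#.##.##
......###.#####.#..#.#####.##.#.#.#
........#..##.###.#.###.#.#########
......#.......#####....###.######..
..............#####................
..............#####................
..............#####................
..............#####................
..........#############............
..........#############............
..........#############............
..........#############............
..........#############............
..........#############............
..........#############............
..........#############............
..........#############............
..........#############............
..........#############............
...................................
...................................
...................................
...................................
...................................
...................................
..........
[... 525 characters left out ...]
###.........
.........############.........
...........#########..........
...........#########..........
...........########...........
..........#########...........
...........#######............
...........#######............
.............####.............
..............................
..............................
..............................
..............................
..............................
..............................
..............................
w1 [1.003, -0.477, -0.235] [-0.0, 0.0, 0.753] n=6.8 !!
--
w2 [-0.131, -0.964, 0.0] [0.042, 0.316, -0.332] n=5.8 
--
pre [-0.194, -1.026, 0.554] [-0.0, 0.318, -0.0] n=7.1 !!
--
grasp [-0.0, -0.0, 0.36] [0.0, 0.0, 0.0] n=2.2
```

play_rows --rows '[[[0.99, -0.477, -0.235], [0, 0, 0.753]], [[0.99, -0.477, -0.235], [0, 0, 0.753]], [[0.99, -0.477, -0.235], [0, 0, 0.753]], [[0.99, -0.477, -0.235], [0, 0, 0.753]], [[0.99, -0.477, -0.235], [0, 0, 0.753]], [[0.99, -0.477, -0.235], [0, 0, 0.753]], [[0.99, -0.477, -0.235], [0, 0, 0.753]], [[0.99, -0.477, -0.235], [0, 0, 0.753]]]' --claw 1 --newtons 60

```text
time: 1.07
tool_pos: [0.4016, -0.4576, 0.2925]
tcp_rot: [3.108, -0.461, 0.007]
wrist_force: [-0.9, -0.7, -0.3]
width: 0.999
grip_force: 0.0
```

play_rows --rows '[[[-0.131, -0.964, 0], [0.042, 0.316, -0.332]], [[-0.131, -0.964, 0], [0.042, 0.316, -0.332]], [[-0.131, -0.964, 0], [0.042, 0.316, -0.332]], [[-0.131, -0.964, 0], [0.042, 0.316, -0.332]], [[-0.131, -0.964, 0], [0.042, 0.316, -0.332]], [[-0.131, -0.964, 0], [0.042, 0.316, -0.332]], [[-0.131, -0.964, 0], [0.042, 0.316, -0.332]], [[-0.131, -0.964, 0], [0.042, 0.316, -0.332]]]'

```text
time: 1.73
tool_pos: [0.4367, -0.2199, 0.2904]
tcp_rot: [3.111, -0.053, 0.392]
wrist_force: [0.4, 0.1, -0.2]
width: 1.0
grip_force: 0.0
```

play_rows --rows '[[[-0.19, -1, 0.55], [0, 0.318, 0]], [[-0.19, -1, 0.55], [0, 0.318, 0]], [[-0.19, -1, 0.55], [0, 0.318, 0]], [[-0.19, -1, 0.55], [0, 0.318, 0]], [[-0.19, -1, 0.55], [0, 0.318, 0]], [[-0.19, -1, 0.55], [0, 0.318, 0]], [[-0.19, -1, 0.55], [0, 0.318, 0]], [[-0.19, -1, 0.55], [0, 0.318, 0]], [[-0.19, -1, 0.55], [0, 0.318, 0]]]'

```text
time: 2.48
tool_pos: [0.433, 0.0306, 0.1432]
tcp_rot: [3.036, -0.048, 0.768]
wrist_force: [0.0, -0.7, 0.7]
width: 1.0
grip_force: 0.0
```

```bash
python3 - <<'E'
from h import *
s=bot.read_state(); print(s["time"],s["q"],s["tool_pos"],s["tcp_rot"],s["wrist_force"])
r=.50; R0=ori(.50); g=tcp(C(-.130,0,.083),R0,.032); print(g-R0[:,2]*.09, R.from_matrix(R0).as_rotvec())
plan([("grasp",g,R0)])
hx,hz=.052,.102; a0=np.arctan2(.083-hz,-.130-hx); rr=np.hypot(.019,.182)
def hp(th): a=a0-th; return C(hx+rr*np.cos(a),0,hz+rr*np.sin(a))
st=[]
for th in np.linspace(.1,2.0,20):
    Rm=ori(.5); st.append(("%.2f"%th,tcp(hp(th),Rm,.032),Rm))
plan(st,g,R0)
E
```

```text
2.4833 [ 0.0424 -0.4775  2.5178 -0.0639  0.6078  1.6882] [0.433  0.0306 0.1432] [ 3.0364 -0.0481  0.7683] [ 0.0383 -0.7357  0.6556]
[0.4369 0.0367 0.1438] [ 3.0343 -0.0577  0.7748]
grasp [0.016, -0.024, 0.365] [-0.002, 0.006, 0.007] n=2.2 
0.10 [0.032, 0.0, -0.066] [0.0, 0.0, 0.0] n=0.4 
0.20 [0.07, -0.0, -0.129] [0.0, 0.0, 0.0] n=0.4 
0.30 [0.114, 0.0, -0.187] [0.0, 0.0, 0.0] n=0.4 
0.40 [0.163, -0.0, -0.241] [0.0, 0.0, 0.0] n=0.4 
0.50 [0.218, 0.0, -0.289] [0.0, 0.0, 0.0] n=0.4 
0.60 [0.277, 0.0, -0.332] [0.0, 0.0, 0.0] n=0.4 
0.70 [0.341, 0.0, -0.369] [0.0, 0.0, 0.0] n=0.4 
0.80 [0.407, 0.0, -0.399] [0.0, 0.0, 0.0] n=0.4 
0.90 [0.477, 0.0, -0.422] [0.0, 0.0, 0.0] n=0.4 
1.00 [0.548, -0.0, -0.438] [0.0, 0.0, 0.0] n=0.4 
1.10 [0.621, -0.0, -0.448] [0.0, 0.0, 0.0] n=0.4 
1.20 [0.694, -0.0, -0.449] [0.0, 0.0, 0.0] n=0.4 
1.30 [0.767, 0.0, -0.444] [0.0, 0.0, 0.0] n=0.4 
1.40 [0.839, 0.0, -0.431] [0.0, 0.0, 0.0] n=0.4 
1.50 [0.909, 0.0, -0.411] [0.0, 0.0, 0.0] n=0.4 
1.60 [0.977, 0.0, -0.384] [0.0, 0.0, 0.0] n=0.4 
1.70 [1.042, 0.0, -0.351] [0.0, 0.0, 0.0] n=0.4 !!
1.80 [1.104, 0.0, -0.311] [0.0, 0.0, 0.0] n=0.4 !!
1.90 [1.161, -0.0, -0.265] [0.0, 0.0, 0.0] n=0.4 !!
2.00 [1.213, 0.0, -0.214] [0.0, 0.0, 0.0] n=0.4 !!
```

play_rows --rows '[[[0.01, -0.024, 0.12], [0, 0.006, 0.007]], [[0.016, -0.024, 0.24], [0, 0.006, 0.007]], [[0.016, -0.024, 0.365], [0, 0.006, 0.007]], [[0.016, -0.024, 0.365], [0, 0.006, 0.007]], [[0.016, -0.024, 0.365], [0, 0.006, 0.007]], [[0.016, -0.024, 0.365], [0, 0.006, 0.007]]]'

```text
time: 2.98
tool_pos: [0.4826, 0.0314, 0.068]
tcp_rot: [3.032, -0.07, 0.783]
wrist_force: [0.4, 0.0, 1.3]
width: 1.0
grip_force: 0.0
```

play_rows --rows '[[[0, 0, 0], [0, 0, 0]], [[0, 0, 0], [0, 0, 0]], [[0, 0, 0], [0, 0, 0]], [[0, 0, 0], [0, 0, 0]], [[0, 0, 0], [0, 0, 0]], [[0, 0, 0], [0, 0, 0]], [[0, 0, 0], [0, 0, 0]], [[0, 0, 0], [0, 0, 0]]]' --claw -1 --newtons 50

```text
time: 3.65
tool_pos: [0.4821, 0.0347, 0.0688]
tcp_rot: [3.034, -0.063, 0.786]
wrist_force: [-11.1, 7.0, 15.4]
width: 0.364
grip_force: 48.0
```

```bash
python3 - <<'E'
from h import *
s=bot.read_state(); print(s["time"],s["q"],s["tool_pos"],s["tcp_rot"],s["wrist_force"],s["width"]*85,s["grip_force"])
R0=ori(.50); print(tcp(C(-.130,0,.083),R0,.032))
c=cams.read_camera("side"); crop("pics/g1.png",c,250,110,140,110,4)
E
```

```text
3.65 [ 0.0492 -0.2058  2.5103 -0.1227  0.3339  1.7673] [0.4821 0.0347 0.0688] [ 3.0344 -0.0633  0.7862] [-11.1399   7.0217  15.3932] 30.9772818395058 48.01604390144348
[0.48   0.0351 0.0648]
```

View pics/g1.png

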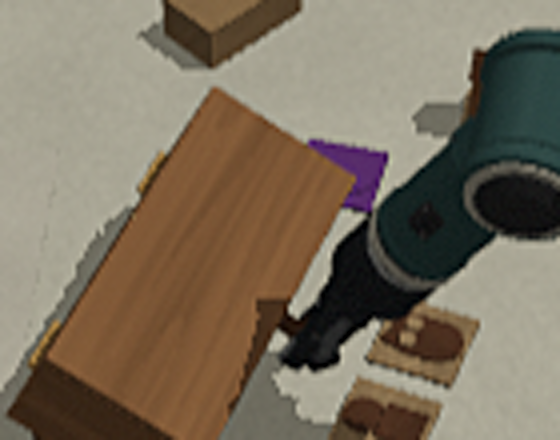

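The side view shows the fingers closed on the handle at about px (300,335) in the crop. The grip is 31 mm wide at 48 N. Next is the opening arc.

play_rows --rows '[[[0.015, 0, -0.033], [0, 0, 0]], [[0.032, 0, -0.066], [0, 0, 0]], [[0.07, 0, -0.129], [0, 0, 0]], [[0.114, 0, -0.187], [0, 0, 0]], [[0.163, 0, -0.241], [0, 0, 0]], [[0.218, 0, -0.289], [0, 0, 0]], [[0.277, 0, -0.332], [0, 0, 0]], [[0.341, 0, -0.369], [0, 0, 0]], [[0.407, 0, -0.399], [0, 0, 0]], [[0.477, 0, -0.422], [0, 0, 0]], [[0.548, 0, -0.438], [0, 0, 0]], [[0.548, 0, -0.438], [0, 0, 0]]]'

```text
time: 4.7
tool_pos: [0.549, 0.0324, 0.2295]
tcp_rot: [3.038, -0.065, 0.781]
wrist_force: [-0.3, 10.0, -1.4]
width: 0.361
grip_force: 57.2
```

```bash
cat >> h.py <<'E'
hx,hz=.052,.102; a0=np.arctan2(.083-hz,-.130-hx); rr=np.hypot(.019,.182)
def hp(th): a=a0-th; return C(hx+rr*np.cos(a),0,hz+rr*np.sin(a))
def arc(t0,ths,tau0,taus):
    R0=ori(tau0); plan([("%.2f"%t,tcp(hp(t),ori(u),.032),ori(u)) for t,u in zip(ths,taus)],tcp(hp(t0),R0,.032),R0)
E
python3 - <<'E'
from h import *
s=bot.read_state(); print(s["time"],s["q"],s["tool_pos"],s["tcp_rot"],s["wrist_force"],s["width"]*85,s["grip_force"])
print(tcp(hp(1.),ori(.5),.032))
arc(1,np.linspace(1.1,2.02,10),.5,[.5]*10)
E
```

```text
4.7 [ 0.0325 -0.2848  2.2313 -0.0464  0.6931  1.6741] [0.549  0.0324 0.2295] [ 3.0383 -0.0649  0.7813] [-0.2863  9.989  -1.3982] 30.669746801871522 57.15676188468933
[0.5476 0.0325 0.2267]
1.10 [0.073, -0.0, -0.009] [0.0, 0.0, 0.0] n=0.4 
1.20 [0.147, 0.0, -0.011] [0.0, 0.0, 0.0] n=0.4 
1.30 [0.222, 0.0, -0.005] [0.0, 0.0, 0.0] n=0.4 
1.41 [0.295, 0.0, 0.008] [0.0, 0.0, 0.0] n=0.4 
1.51 [0.367, 0.0, 0.029] [0.0, 0.0, 0.0] n=0.4 
1.61 [0.437, 0.0, 0.057] [0.0, 0.0, 0.0] n=0.4 
1.71 [0.503, 0.0, 0.092] [0.0, 0.0, 0.0] n=0.4 
1.82 [0.565, 0.0, 0.134] [0.0, 0.0, 0.0] n=0.4 
1.92 [0.622, 0.0, 0.182] [0.0, 0.0, 0.0] n=0.4 
2.02 [0.675, 0.0, 0.235] [0.0, 0.0, 0.0] n=0.4
```

play_rows --rows '[[[0.073, 0, -0.009], [0, 0, 0]], [[0.147, 0, -0.011], [0, 0, 0]], [[0.222, 0, -0.005], [0, 0, 0]], [[0.295, 0, 0.008], [0, 0, 0]], [[0.367, 0, 0.029], [0, 0, 0]], [[0.437, 0, 0.057], [0, 0, 0]], [[0.503, 0, 0.092], [0, 0, 0]], [[0.565, 0, 0.134], [0, 0, 0]], [[0.622, 0, 0.182], [0, 0, 0]], [[0.665, 0, 0.225], [0, 0, 0]], [[0.665, 0, 0.225], [0, 0, 0]], [[0.665, 0, 0.225], [0, 0, 0]]]'

```text
time: 5.7
tool_pos: [0.7209, 0.0268, 0.2593]
tcp_rot: [3.04, -0.064, 0.78]
wrist_force: [1.5, 11.9, -0.7]
width: 0.364
grip_force: 63.3
```

```bash
python3 - <<'E'
from h import *
s=bot.read_state(); print(s["time"],s["q"],s["tool_pos"],s["tcp_rot"],s["wrist_force"],s["width"]*85,s["grip_force"])
print(tcp(hp(2.),ori(.5),.032))
E
```

```text
5.7 [ 0.0113  0.0466  1.8813 -0.0276  0.7116  1.6403] [0.7209 0.0268 0.2593] [ 3.0398 -0.0638  0.7805] [ 1.5148 11.9351 -0.652 ] 30.906879721169304 63.321229219436646
[0.7203 0.0259 0.2572]
```

play_rows --rows '[[[0, 0, 0], [0, 0, 0]], [[0, 0, 0], [0, 0, 0]], [[0, 0, 0], [0, 0, 0]], [[0, 0, 0], [0, 0, 0]], [[0, 0, -0.1], [0, 0, 0]], [[0, 0, -0.25], [0, 0, 0]], [[0, 0, -0.4], [0, 0, 0]], [[-0.3, -0.4, -0.5], [0, 0, 0]], [[-0.6, -0.95, -0.4], [0, 0, 0]], [[-0.6, -0.95, -0.4], [0, 0, 0]], [[-0.6, -0.95, -0.4], [0, 0, 0]], [[-0.6, -0.95, -0.4], [0, 0, 0]], [[-0.6, -0.95, -0.4], [0, 0, 0]], [[-0.6, -0.95, -0.4], [0, 0, 0]]]' --claw 1

```text
time: 6.87
tool_pos: [0.55, 0.2693, 0.2755]
tcp_rot: [3.035, -0.065, 0.783]
wrist_force: [1.1, 0.5, -0.4]
width: 1.002
grip_force: 0.0
```

```bash
python3 - <<'E'
from h import *
s=bot.read_state(); print(s["time"],s["q"],s["tool_pos"],s["tcp_rot"])
t=cams.read_camera("top");d=cams.read_camera("side")
a=cv2.resize(t["image"][130:270,230:400,::-1],None,fx=4,fy=4,interpolation=cv2.INTER_CUBIC)
cv2.imwrite("pics/open_t.png",a); cv2.imwrite("pics/side_open.png",d["image"][...,::-1])
for y in(-.095,0,.095):
    print(y,[((proj(t,C(-.003-.423*h,y,.052+.906*h))-[230,130])*4).round() for h in(0,.05,.091)])
E
```

```text
6.8667 [ 0.5714 -0.1309  2.0219 -0.3722  0.8597  2.3737] [0.55   0.2693 0.2755] [ 3.0348 -0.0649  0.7825]
-0.095 [array([494., 180.]), array([501., 198.]), array([507., 214.])]
0 [array([348., 177.]), array([348., 195.]), array([347., 211.])]
0.095 [array([202., 174.]), array([195., 192.]), array([188., 208.])]
```

View pics/open_t.png

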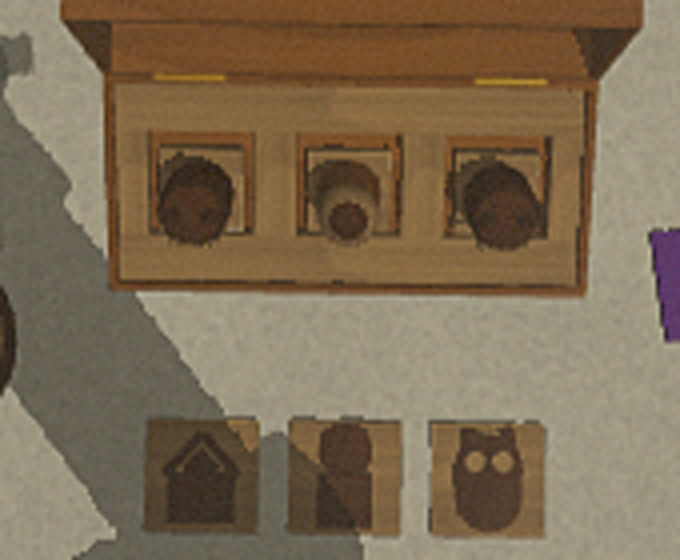

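The left (house) bay holds an owl at crop px (195,203). The doll at (347,200) is over its doll tile, and the owl at (502,207) is over its owl tile. So the left owl has to come out.

```bash
python3 - <<'E'
from h import *
R1=ori(.44); up=-R1[:,2]
g=tcp(C(-.003,.095,.052)+up*.048,R1,.044); S=np.array([.499,.334,.014]); R2=ori(0,.30)
pl=tcp(S+Z*.048,R2,.044)
plan([("pre",g+up*.08,R1,1),("grasp",g,R1,1),("lift",g+up*.1,R1),("over",pl+Z*.12,R2,1),("place",pl+Z*.002,R2)])
print(g,pl)
E
```

```text
pre [-0.199, 0.574, 0.464] [-0.003, -0.078, -0.0] n=4.6 
--
grasp [0.0, 0.0, 0.32] [0.0, 0.0, 0.0] n=1.9 
--
lift [-0.0, -0.0, -0.4] [0.0, 0.0, 0.0] n=2.4 
over [-0.213, -0.818, -0.473] [0.095, -0.555, -0.423] n=5.1 
--
place [0.0, 0.0, 0.472] [0.0, 0.0, 0.0] n=2.8 
[0.5897 0.126  0.0753] [0.499  0.334  0.0397]
```

play_rows --rows '[[[-0.1, 0.3, 0.1], [0, -0.078, 0]], [[-0.199, 0.574, 0.3], [0, -0.078, 0]], [[-0.199, 0.574, 0.464], [0, -0.078, 0]], [[-0.199, 0.574, 0.464], [0, -0.078, 0]], [[-0.199, 0.574, 0.464], [0, -0.078, 0]], [[-0.199, 0.574, 0.464], [0, -0.078, 0]], [[-0.199, 0.574, 0.464], [0, -0.078, 0]], [[-0.199, 0.574, 0.464], [0, -0.078, 0]]]'

```text
time: 7.63
tool_pos: [0.5594, 0.1237, 0.1516]
tcp_rot: [3.057, -0.068, 0.693]
wrist_force: [-0.3, -0.1, 0.5]
width: 1.003
grip_force: 0.0
```

play_rows --rows '[[[0, 0, 0.12], [0, 0, 0]], [[0, 0, 0.24], [0, 0, 0]], [[0, 0, 0.32], [0, 0, 0]], [[0, 0, 0.32], [0, 0, 0]], [[0, 0, 0.32], [0, 0, 0]]]'

```text
time: 8.05
tool_pos: [0.5932, 0.1238, 0.0785]
tcp_rot: [3.058, -0.064, 0.69]
wrist_force: [0.0, 0.2, 0.2]
width: 0.999
grip_force: 0.0
```

```bash
python3 - <<'E'
from h import *
s=bot.read_state(); print(s["time"],s["q"],s["tool_pos"],s["tcp_rot"],R.from_matrix(ori(.44)).as_rotvec(),s["wrist_force"])
E
```

```text
8.05 [ 0.2288  0.0651  2.2159 -0.2634  0.4439  2.0558] [0.5932 0.1238 0.0785] [ 3.058  -0.064   0.6897] [ 3.0573 -0.0581  0.6837] [0.0458 0.21   0.1551]
```

play_rows --rows '[[[-0.015, -0.009, 0.005], [0, 0, 0]], [[-0.015, -0.009, 0.005], [0, 0, 0]], [[-0.015, -0.009, 0.005], [0, 0, 0]], [[-0.015, -0.009, 0.005], [0, 0, 0]], [[-0.015, -0.009, 0.005], [0, 0, 0]], [[-0.015, -0.009, 0.005], [0, 0, 0]], [[-0.015, -0.009, 0.005], [0, 0, 0]]]' --claw -1 --newtons 60

```text
time: 8.63
tool_pos: [0.59, 0.1258, 0.0768]
tcp_rot: [3.058, -0.066, 0.692]
wrist_force: [-6.3, 1.8, 7.2]
width: 0.504
grip_force: 59.9
```

play_rows --rows '[[[0, 0, -0.06], [0, 0, 0]], [[0, 0, -0.14], [0, 0, 0]], [[0, 0, -0.24], [0, 0, 0]], [[0, 0, -0.34], [0, 0, 0]], [[0, 0, -0.4], [0, 0, 0]], [[0, 0, -0.4], [0, 0, 0]], [[0, 0, -0.4], [0, 0, 0]]]'

```text
time: 9.22
tool_pos: [0.5472, 0.127, 0.1668]
tcp_rot: [3.058, -0.066, 0.694]
wrist_force: [0.4, 0.2, -1.1]
width: 0.501
grip_force: 61.5
```

```bash
python3 - <<'E'
from h import *
s=bot.read_state(); print(s["time"],s["q"],s["tool_pos"],s["tcp_rot"],s["wrist_force"],s["width"]*85,s["grip_force"])
d=cams.read_camera("side"); crop("pics/lift.png",d,220,110,170,170,3.5)
S=np.array([.499,.334,.014]); R2=ori(0,.30)
pl=tcp(S+Z*.048,R2,.044)
plan([("over",pl+Z*.12,R2,1),("place",pl+Z*.002,R2)])
E
```

```text
9.2167 [ 0.2614 -0.1479  2.229  -0.2111  0.6423  2.0176] [0.5472 0.127  0.1668] [ 3.0578 -0.0656  0.6935] [ 0.3856  0.16   -1.1127] 42.60310093483631 61.54739946126938
over [-0.213, -0.82, -0.075] [0.093, -0.56, -0.429] n=5.1 
--
place [0.0, 0.0, 0.472] [0.0, 0.0, 0.0] n=2.8
```

View pics/lift.png

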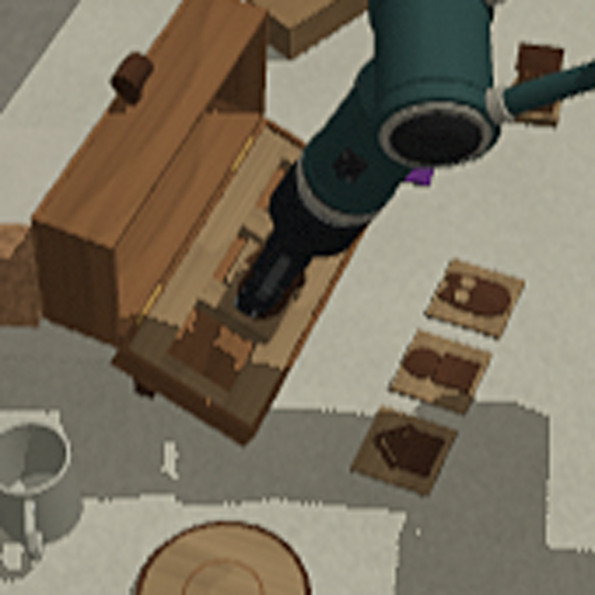

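The owl is out of the left bay, which shows empty at crop px (215,345). Wrist force and width confirm it is held, so I carry it to the slice.

play_rows --rows '[[[-0.08, -0.1, -0.15], [0, 0, 0]], [[-0.213, -0.3, -0.2], [0.03, -0.15, -0.1]], [[-0.213, -0.82, -0.075], [0.093, -0.56, -0.429]], [[-0.213, -0.82, -0.075], [0.093, -0.56, -0.429]], [[-0.213, -0.82, -0.075], [0.093, -0.56, -0.429]], [[-0.213, -0.82, -0.075], [0.093, -0.56, -0.429]], [[-0.213, -0.82, -0.075], [0.093, -0.56, -0.429]], [[-0.213, -0.82, -0.075], [0.093, -0.56, -0.429]], [[-0.213, -0.82, -0.075], [0.093, -0.56, -0.429]], [[-0.213, -0.82, -0.075], [0.093, -0.56, -0.429]]]'

```text
time: 10.1
tool_pos: [0.4985, 0.3325, 0.1588]
tcp_rot: [3.106, 0.467, -0.004]
wrist_force: [0.3, -0.2, -1.0]
width: 0.501
grip_force: 61.8
```

```bash
python3 - <<'E'
from h import *
s=bot.read_state(); print(s["time"],s["q"],s["tool_pos"],s["tcp_rot"],s["wrist_force"],s["width"]*85)
S=np.array([.499,.334,.014]); R2=ori(0,.30)
pl=tcp(S+Z*.048,R2,.044)
plan([("place",pl+Z*.004,R2)])
E
```

```text
10.1 [ 0.5467  0.1788  1.8451 -0.0001  1.1202  1.8189] [0.4985 0.3325 0.1588] [ 3.1056  0.4672 -0.0035] [ 0.2869 -0.1878 -1.0087] 42.59905821431088
place [0.005, -0.005, 0.46] [0.001, 0.003, -0.002] n=2.8
```

play_rows --rows '[[[0.005, -0.005, 0.12], [0, 0.003, 0]], [[0.005, -0.005, 0.25], [0, 0.003, 0]], [[0.005, -0.005, 0.37], [0, 0.003, 0]], [[0.005, -0.005, 0.43], [0, 0.003, 0]], [[0.005, -0.005, 0.455], [0, 0.003, 0]], [[0.005, -0.005, 0.46], [0, 0.003, 0]], [[0.005, -0.005, 0.46], [0, 0.003, 0]], [[0.005, -0.005, 0.46], [0, 0.003, 0]]]'

```text
time: 10.77
tool_pos: [0.5013, 0.3359, 0.047]
tcp_rot: [-3.105, -0.468, -0.008]
wrist_force: [-0.1, 0.4, -0.7]
width: 0.501
grip_force: 61.8
```

play_rows --rows '[[[0, 0, 0.004], [0, 0, 0]], [[0, 0, 0.008], [0, 0, 0]], [[0, 0, 0.008], [0, 0, 0]], [[0, 0, 0.008], [0, 0, 0]]]'

```text
time: 11.1
tool_pos: [0.5003, 0.3357, 0.0434]
tcp_rot: [-3.106, -0.469, -0.004]
wrist_force: [0.1, 0.3, -0.4]
width: 0.497
grip_force: 61.8
```

play_rows --rows '[[[0, 0, 0.005], [0, 0, 0]], [[0, 0, 0.008], [0, 0, 0]], [[0, 0, 0.008], [0, 0, 0]], [[0, 0, 0.008], [0, 0, 0]]]'

```text
time: 11.43
tool_pos: [0.4998, 0.3355, 0.0406]
tcp_rot: [-3.106, -0.469, -0.002]
wrist_force: [0.1, 0.1, -2.4]
width: 0.499
grip_force: 61.8
```

play_rows --rows '[[[0, 0, 0.004], [0, 0, 0]], [[0, 0, 0.008], [0, 0, 0]], [[0, 0, 0.008], [0, 0, 0]], [[0, 0, 0.008], [0, 0, 0]]]'

```text
time: 11.77
tool_pos: [0.5, 0.3356, 0.0401]
tcp_rot: [-3.106, -0.469, -0.002]
wrist_force: [-3.9, -2.0, 7.2]
width: 0.502
grip_force: 62.5
```

play_rows --rows '[[[0, 0, 0], [0, 0, 0]], [[0, 0, 0], [0, 0, 0]], [[0, 0, 0], [0, 0, 0]], [[0, 0, 0], [0, 0, 0]], [[0, 0, 0], [0, 0, 0]], [[0, 0, -0.15], [0, 0, 0]], [[0, 0, -0.3], [0, 0, 0]], [[0, 0, -0.45], [0, 0, 0]], [[0, 0, -0.6], [0, 0, 0]], [[0, 0, -0.85], [0, 0, 0]], [[0, 0, -0.85], [0, 0, 0]], [[0, 0, -0.85], [0, 0, 0]]]' --claw 1

```text
time: 12.77
tool_pos: [0.503, 0.3374, 0.2594]
tcp_rot: [-3.101, -0.468, -0.021]
wrist_force: [0.2, 0.8, 0.2]
width: 1.001
grip_force: 0.0
```

```bash
python3 - <<'E'
from h import *
s=bot.read_state(); print(s["time"],s["tool_pos"],s["tcp_rot"],s["width"])
d=cams.read_camera("side"); crop("pics/owl.png",d,220,200,120,110,4)
Hh=np.array([.4245,-.3305,0]); R3=ori(0,.19); g=tcp(Hh+Z*.045,R3,.044)
plan([("w",np.array([.46,.115,.28]),ori(0,.25),1),("w2",np.array([.44,-.12,.28]),ori(0,.19),1),("over",g+Z*.11,R3,1),("grasp",g,R3)])
E
```

```text
12.7667 [0.503  0.3374 0.2594] [-3.1009 -0.4681 -0.0209] 1.0006107803516315
w [-0.42, 0.797, -0.102] [-0.003, -0.012, 0.063] n=5.4 
--
w2 [-0.31, 0.891, 0.0] [0.0, 0.0, 0.076] n=5.7 
--
over [-0.22, 0.815, 0.589] [0.0, 0.0, 0.0] n=6.2 
--
grasp [0.0, 0.0, 0.44] [0.0, 0.0, 0.0] n=2.6
```

View pics/owl.png

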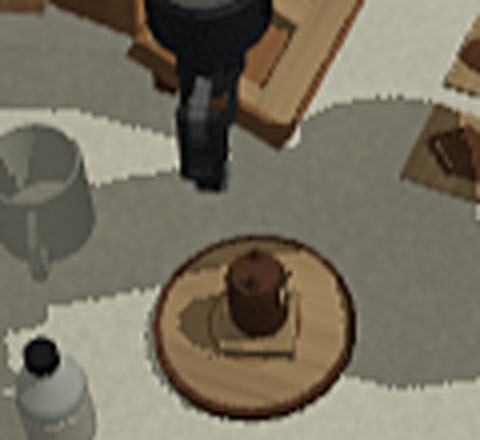

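The owl stands upright in the middle of the slice, at crop px (258,310). Next I fetch the house.

play_rows --rows '[[[-0.42, 0.797, -0.102], [0, 0, 0.063]], [[-0.42, 0.797, -0.102], [0, 0, 0.063]], [[-0.42, 0.797, -0.102], [0, 0, 0.063]], [[-0.42, 0.797, -0.102], [0, 0, 0.063]], [[-0.42, 0.797, -0.102], [0, 0, 0.063]], [[-0.42, 0.797, -0.102], [0, 0, 0.063]], [[-0.42, 0.797, -0.102], [0, 0, 0.063]]]'

```text
time: 13.4
tool_pos: [0.4567, 0.1105, 0.2753]
tcp_rot: [3.117, 0.386, -0.001]
wrist_force: [0.3, 1.0, -0.3]
width: 0.999
grip_force: 0.0
```

play_rows --rows '[[[-0.31, 0.891, 0], [0, 0, 0.076]], [[-0.31, 0.891, 0], [0, 0, 0.076]], [[-0.31, 0.891, 0], [0, 0, 0.076]], [[-0.31, 0.891, 0], [0, 0, 0.076]], [[-0.31, 0.891, 0], [0, 0, 0.076]], [[-0.31, 0.891, 0], [0, 0, 0.076]], [[-0.31, 0.891, 0], [0, 0, 0.076]]]'

```text
time: 13.98
tool_pos: [0.4375, -0.1246, 0.2747]
tcp_rot: [3.128, 0.292, -0.002]
wrist_force: [0.4, -0.0, -0.1]
width: 1.002
grip_force: 0.0
```

play_rows --rows '[[[-0.22, 0.815, 0.589], [0, 0, 0]], [[-0.22, 0.815, 0.589], [0, 0, 0]], [[-0.22, 0.815, 0.589], [0, 0, 0]], [[-0.22, 0.815, 0.589], [0, 0, 0]], [[-0.22, 0.815, 0.589], [0, 0, 0]], [[-0.22, 0.815, 0.589], [0, 0, 0]], [[-0.22, 0.815, 0.589], [0, 0, 0]], [[-0.22, 0.815, 0.589], [0, 0, 0]], [[-0.22, 0.815, 0.589], [0, 0, 0]]]'

```text
time: 14.73
tool_pos: [0.423, -0.3298, 0.1278]
tcp_rot: [-3.124, -0.298, 0.0]
wrist_force: [0.2, 0.5, 0.1]
width: 1.002
grip_force: 0.0
```

```bash
python3 - <<'E'
from h import *
s=bot.read_state(); print(s["time"],s["tool_pos"],s["tcp_rot"],s["width"])
Hh=np.array([.4245,-.3305,0]); R3=ori(0,.19); g=tcp(Hh+Z*.045,R3,.044)
plan([("over",g+Z*.11,R3),("grasp",g,R3)])
E
```

```text
14.7333 [ 0.423  -0.3298  0.1278] [-3.1238 -0.2979  0.0002] 1.0021693302685846
over [0.005, 0.004, -0.02] [-0.005, -0.0, 0.0] n=0.1 
grasp [0.005, 0.005, 0.42] [-0.005, -0.0, 0.0] n=2.6
```

play_rows --rows '[[[0.005, 0.005, 0.12], [0, 0, 0]], [[0.005, 0.005, 0.25], [0, 0, 0]], [[0.005, 0.005, 0.36], [0, 0, 0]], [[0.005, 0.005, 0.42], [0, 0, 0]], [[0.005, 0.005, 0.42], [0, 0, 0]], [[0.005, 0.005, 0.42], [0, 0, 0]]]'

```text
time: 15.23
tool_pos: [0.4253, -0.3307, 0.0245]
tcp_rot: [-3.126, -0.302, -0.002]
wrist_force: [0.1, 0.5, 0.5]
width: 1.002
grip_force: 0.0
```

play_rows --rows '[[[0, 0, 0], [0, 0, 0]], [[0, 0, 0], [0, 0, 0]], [[0, 0, 0], [0, 0, 0]], [[0, 0, 0], [0, 0, 0]], [[0, 0, 0], [0, 0, 0]], [[0, 0, 0], [0, 0, 0]], [[0, 0, 0], [0, 0, 0]]]' --claw -1 --newtons 60

```text
time: 15.82
tool_pos: [0.4259, -0.3331, 0.0259]
tcp_rot: [3.126, 0.298, 0.006]
wrist_force: [0.2, 2.8, 7.2]
width: 0.508
grip_force: 62.1
```

```bash
python3 - <<'E'
from h import *
s=bot.read_state(); print(s["time"],s["tool_pos"],s["tcp_rot"],s["width"]*85,s["wrist_force"],s["torque"])
t=cams.read_camera("top");d=cams.read_camera("side")
a=cv2.resize(t["image"][215:265,425:505,::-1],None,fx=6,fy=6,interpolation=cv2.INTER_CUBIC)
b=cv2.resize(d["image"][100:160,340:420,::-1],None,fx=6,fy=6,interpolation=cv2.INTER_CUBIC)
cv2.imwrite("pics/hg.png",np.vstack([a,b]))
E
```

```text
15.8167 [ 0.4259 -0.3331  0.0259] [3.1264 0.2981 0.0061] 43.20670314814441 [0.1653 2.7614 7.2378] [0.5227 0.0162 0.1051]
```

View pics/hg.png

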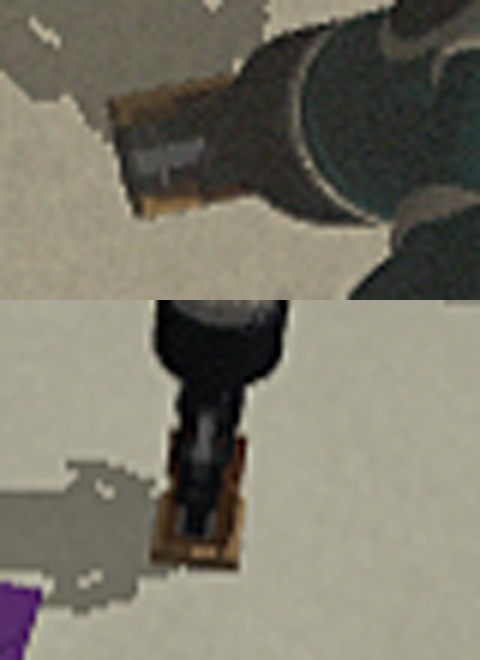

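The fingers hold the house on its 44 mm walls, centred. The side crop shows the plinth spanning px x 150–240 with the fingers at about 200.

```bash
python3 - <<'E'
from h import *
s=bot.read_state(); p=s["tool_pos"]; Rc=R.from_rotvec(s["tcp_rot"]).as_matrix()
R1=ori(.44); up=-R1[:,2]; g=C(-.003,.095,.052)+up*.0262; print(g)
plan([("lift",p+Z*.08,Rc),("up",np.array([.43,-.25,.28]),ori(0,.1),1),("w2",np.array([.44,-.01,.29]),ori(.1,0),1),("pre",g+up*.14,R1,1),("down",g+up*.03,R1)])
E
```

```text
[0.5895 0.126  0.0757]
lift [0.001, 0.0, -0.32] [0.0, 0.0, 0.0] n=1.9 
up [0.083, -0.322, -1.016] [0.002, -0.005, 0.115] n=4.6 !!
--
w2 [0.136, -0.951, -0.04] [-0.006, 0.127, 0.127] n=5.8 
--
pre [0.323, -0.553, 0.385] [-0.013, 0.433, 0.047] n=4.5 
--
down [-0.0, -0.0, 0.44] [0.0, 0.0, 0.0] n=2.6
```

play_rows --rows '[[[0, 0, -0.1], [0, 0, 0]], [[0, 0, -0.22], [0, 0, 0]], [[0, 0, -0.36], [0, 0, 0]], [[0.083, -0.1, -0.6], [0, 0, 0.05]], [[0.083, -0.322, -1], [0, 0, 0.115]], [[0.083, -0.322, -1], [0, 0, 0.115]], [[0.083, -0.322, -1], [0, 0, 0.115]], [[0.083, -0.322, -1], [0, 0, 0.115]], [[0.083, -0.322, -1], [0, 0, 0.115]]]'

```text
time: 16.67
tool_pos: [0.4315, -0.2497, 0.2798]
tcp_rot: [3.133, 0.159, 0.015]
wrist_force: [0.9, 0.8, -2.1]
width: 0.505
grip_force: 61.8
```

play_rows --rows '[[[0.136, -0.951, -0.04], [-0.006, 0.127, 0.127]], [[0.136, -0.951, -0.04], [-0.006, 0.127, 0.127]], [[0.136, -0.951, -0.04], [-0.006, 0.127, 0.127]], [[0.136, -0.951, -0.04], [-0.006, 0.127, 0.127]], [[0.136, -0.951, -0.04], [-0.006, 0.127, 0.127]], [[0.136, -0.951, -0.04], [-0.006, 0.127, 0.127]], [[0.136, -0.951, -0.04], [-0.006, 0.127, 0.127]], [[0.136, -0.951, -0.04], [-0.006, 0.127, 0.127]]]'

```text
time: 17.33
tool_pos: [0.4387, -0.0085, 0.2824]
tcp_rot: [-3.137, -0.007, -0.155]
wrist_force: [1.0, -0.5, -1.8]
width: 0.507
grip_force: 62.2
```

play_rows --rows '[[[0.1, -0.3, 0], [-0.005, 0.15, 0.02]], [[0.2, -0.5, 0.1], [-0.01, 0.3, 0.03]], [[0.323, -0.553, 0.385], [-0.013, 0.433, 0.047]], [[0.323, -0.553, 0.385], [-0.013, 0.433, 0.047]], [[0.323, -0.553, 0.385], [-0.013, 0.433, 0.047]], [[0.323, -0.553, 0.385], [-0.013, 0.433, 0.047]], [[0.323, -0.553, 0.385], [-0.013, 0.433, 0.047]], [[0.323, -0.553, 0.385], [-0.013, 0.433, 0.047]], [[0.323, -0.553, 0.385], [-0.013, 0.433, 0.047]]]'

```text
time: 18.08
tool_pos: [0.5302, 0.1273, 0.1979]
tcp_rot: [3.057, -0.061, 0.688]
wrist_force: [0.4, 0.3, -0.8]
width: 0.511
grip_force: 62.4
```

```bash
python3 - <<'E'
from h import *
s=bot.read_state(); print(s["time"],s["tool_pos"],s["tcp_rot"],s["width"]*85,s["wrist_force"],s["q"])
R1=ori(.44); up=-R1[:,2]; g=C(-.003,.095,.052)+up*.0262
plan([("pre",g+up*.14,R1),("down",g+up*.03,R1,1),("in",g+up*.003,R1)])
E
```

```text
18.0833 [0.5302 0.1273 0.1979] [ 3.0567 -0.0613  0.6879] 43.39759346889706 [ 0.3641  0.2559 -0.7694] [ 0.2737 -0.2162  2.2219 -0.2001  0.722   2.0073]
pre [0.006, -0.004, -0.017] [-0.0, -0.003, -0.003] n=0.1 
down [0.005, -0.004, 0.423] [-0.0, -0.003, -0.003] n=2.6 
--
in [-0.0, -0.0, 0.108] [0.0, 0.0, 0.0] n=0.6
```

play_rows --rows '[[[0.005, -0.004, 0.12], [0, -0.003, -0.003]], [[0.005, -0.004, 0.24], [0, -0.003, -0.003]], [[0.005, -0.004, 0.34], [0, -0.003, -0.003]], [[0.005, -0.004, 0.423], [0, -0.003, -0.003]], [[0.005, -0.004, 0.423], [0, -0.003, -0.003]], [[0.005, -0.004, 0.423], [0, -0.003, -0.003]], [[0.005, -0.004, 0.423], [0, -0.003, -0.003]]]'

```text
time: 18.67
tool_pos: [0.5768, 0.1277, 0.104]
tcp_rot: [3.058, -0.056, 0.687]
wrist_force: [-0.3, 0.3, -1.5]
width: 0.505
grip_force: 62.4
```

```bash
python3 - <<'E'
from h import *
s=bot.read_state(); print(s["time"],s["tool_pos"],s["tcp_rot"],s["width"]*85,s["wrist_force"])
R1=ori(.44); up=-R1[:,2]; g=C(-.003,.095,.052)+up*.0262
plan([("down",g+up*.03,R1),("in",g+up*.003,R1),("in",g+up*.0,R1)])
d=cams.read_camera("side"); crop("pics/hin.png",d,230,150,110,100,5)
E
```

```text
18.6667 [0.5768 0.1277 0.104 ] [ 3.0576 -0.0564  0.6868] 42.9617627015499 [-0.2972  0.3122 -1.4857]
down [-0.002, 0.005, 0.004] [-0.002, -0.002, 0.001] n=0.0 
in [-0.003, 0.005, 0.112] [-0.002, -0.002, 0.001] n=0.6 
in [-0.003, 0.005, 0.124] [-0.002, -0.002, 0.001] n=0.1
```

View pics/hin.png

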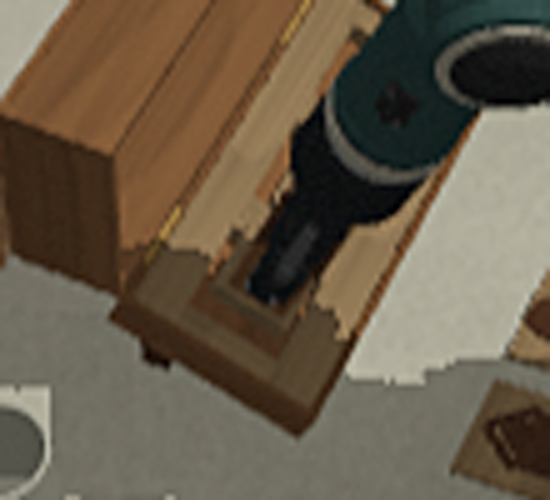

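The house sits above the left bay with its plinth square to the recess, around crop px (265,305). I lower it in.

play_rows --rows '[[[-0.003, 0.004, 0.02], [0, 0, 0]], [[-0.003, 0.004, 0.045], [0, 0, 0]], [[-0.003, 0.004, 0.07], [0, 0, 0]], [[-0.003, 0.004, 0.09], [0, 0, 0]], [[-0.003, 0.004, 0.105], [0, 0, 0]], [[-0.003, 0.004, 0.112], [0, 0, 0]], [[-0.003, 0.004, 0.112], [0, 0, 0]], [[-0.003, 0.004, 0.112], [0, 0, 0]]]'

```text
time: 19.38
tool_pos: [0.5869, 0.1268, 0.0758]
tcp_rot: [3.058, -0.054, 0.682]
wrist_force: [-0.2, 0.6, -1.1]
width: 0.507
grip_force: 62.8
```

play_rows --rows '[[[0, 0, 0.004], [0, 0, 0]], [[0, 0, 0.008], [0, 0, 0]], [[0, 0, 0.008], [0, 0, 0]], [[0, 0, 0.008], [0, 0, 0]]]'

```text
time: 19.72
tool_pos: [0.5873, 0.1269, 0.0755]
tcp_rot: [3.058, -0.055, 0.682]
wrist_force: [-13.9, 0.2, 14.2]
width: 0.507
grip_force: 64.9
```

play_rows --rows '[[[0, 0, 0], [0, 0, 0]], [[0, 0, 0], [0, 0, 0]], [[0, 0, 0], [0, 0, 0]], [[0, 0, 0], [0, 0, 0]], [[0, 0, 0], [0, 0, 0]], [[0, 0, -0.12], [0, 0, 0]], [[0, 0, -0.26], [0, 0, 0]], [[0, 0, -0.4], [0, 0, 0]], [[-0.3, 0, -0.8], [0, 0, 0]], [[-0.3, 0, -0.8], [0, 0, 0]], [[-0.3, 0, -0.8], [0, 0, 0]], [[-0.3, 0, -0.8], [0, 0, 0]]]' --claw 1

```text
time: 20.72
tool_pos: [0.4329, 0.1328, 0.2289]
tcp_rot: [3.059, -0.055, 0.696]
wrist_force: [1.1, 0.2, -0.0]
width: 0.998
grip_force: 0.0
```

```bash
python3 - <<'E'
from h import *
s=bot.read_state(); print(s["time"],s["tool_pos"],s["tcp_rot"],s["width"]*85,s["wrist_force"])
t=cams.read_camera("top");d=cams.read_camera("side")
a=cv2.resize(t["image"][130:220,230:390,::-1],None,fx=3.5,fy=3.5,interpolation=cv2.INTER_CUBIC)
b=cv2.resize(d["image"][150:230,230:390,::-1],None,fx=3.5,fy=3.5,interpolation=cv2.INTER_CUBIC)
cv2.imwrite("pics/hd.png",np.vstack([a,b]))
R4=ori(.5); g=np.array([.7209,.0268,.2593])
plan([("pre",g-R4[:,2]*.11,R4,1),("grasp",g,R4)])
E
```

```text
20.7167 [0.4329 0.1328 0.2289] [ 3.0594 -0.0545  0.6957] 84.8560034616715 [ 1.1061  0.1672 -0.0313]
pre [1.078, 0.382, -0.064] [-0.005, 0.071, 0.003] n=6.9 !!
--
grasp [0.0, -0.0, 0.44] [0.0, 0.0, 0.0] n=2.6
```

View pics/hd.png

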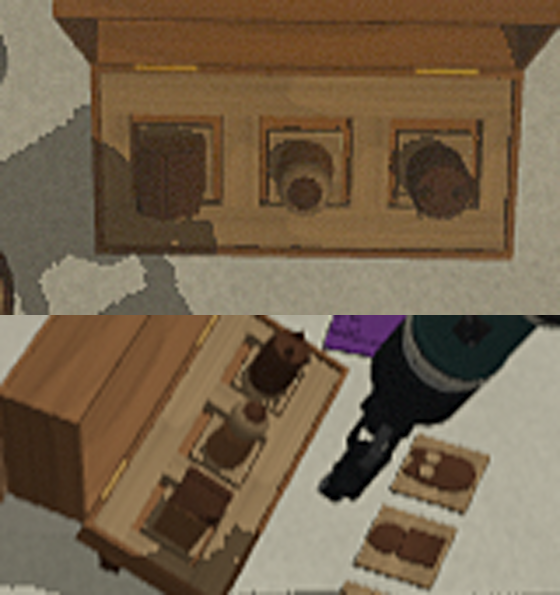

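The house stands square in the left bay at crop px (170,170). The doll and right owl are unmoved. Now I return to the lid handle.

play_rows --rows '[[[0.2, 0.1, -0.3], [-0.005, 0.071, 0.003]], [[0.8, 0.382, -0.3], [-0.005, 0.071, 0.003]], [[0.8, 0.382, -0.3], [-0.005, 0.071, 0.003]], [[0.8, 0.382, -0.3], [-0.005, 0.071, 0.003]], [[0.8, 0.382, -0.3], [-0.005, 0.071, 0.003]], [[0.8, 0.382, -0.3], [-0.005, 0.071, 0.003]], [[0.8, 0.382, -0.3], [-0.005, 0.071, 0.003]], [[0.8, 0.382, -0.3], [-0.005, 0.071, 0.003]], [[0.8, 0.382, -0.3], [-0.005, 0.071, 0.003]]]'

```text
time: 21.57
tool_pos: [0.5806, 0.0309, 0.373]
tcp_rot: [3.035, -0.061, 0.758]
wrist_force: [0.2, 0.1, 0.1]
width: 1.003
grip_force: 0.0
```

```bash
python3 - <<'E'
from h import *
R4=ori(.5); g=np.array([.7209,.0268,.2593])
s=bot.read_state(); print(s["time"],s["tool_pos"])
plan([("pre",g-R4[:,2]*.11,R4),("grasp",g,R4)])
E
```

```text
21.5667 [0.5806 0.0309 0.373 ]
pre [0.277, -0.006, 0.225] [0.005, 0.014, -0.001] n=2.1 
grasp [0.282, -0.008, 0.665] [0.005, 0.014, -0.001] n=2.6
```

play_rows --rows '[[[0.14, -0.006, 0.1], [0.005, 0.014, 0]], [[0.277, -0.006, 0.225], [0.005, 0.014, 0]], [[0.279, -0.006, 0.225], [0.005, 0.014, 0]], [[0.279, -0.006, 0.34], [0.005, 0.014, 0]], [[0.28, -0.007, 0.46], [0.005, 0.014, 0]], [[0.282, -0.008, 0.57], [0.005, 0.014, 0]], [[0.282, -0.008, 0.665], [0.005, 0.014, 0]], [[0.282, -0.008, 0.665], [0.005, 0.014, 0]], [[0.282, -0.008, 0.665], [0.005, 0.014, 0]], [[0.282, -0.008, 0.665], [0.005, 0.014, 0]]]'

```text
time: 22.4
tool_pos: [0.7209, 0.0282, 0.2635]
tcp_rot: [3.034, -0.056, 0.783]
wrist_force: [-0.8, 0.6, 0.4]
width: 0.997
grip_force: 0.0
```

play_rows --rows '[[[0, 0, 0], [0, 0, 0]], [[0, 0, 0], [0, 0, 0]], [[0, 0, 0], [0, 0, 0]], [[0, 0, 0], [0, 0, 0]], [[0, 0, 0], [0, 0, 0]], [[0, 0, 0], [0, 0, 0]], [[0, 0, 0], [0, 0, 0]], [[0, 0, 0], [0, 0, 0]]]' --claw -1 --newtons 50

```text
time: 23.07
tool_pos: [0.7224, 0.0268, 0.265]
tcp_rot: [3.031, -0.057, 0.787]
wrist_force: [-0.2, -4.6, 4.3]
width: 0.363
grip_force: 49.5
```

```bash
python3 - <<'E'
from h import *
s=bot.read_state(); print(s["time"],s["tool_pos"],s["tcp_rot"],s["width"]*85,s["wrist_force"])
arc(2.,np.linspace(1.9,1.0,10),.5,[.5]*10); print()
arc(1.,np.linspace(.9,0,10),.5,[.5]*10)
E
```

```text
23.0667 [0.7224 0.0268 0.265 ] [ 3.0311 -0.0574  0.7873] 30.864169190041295 [-0.2187 -4.5754  4.3474]
1.90 [-0.052, 0.0, -0.051] [0.0, 0.0, 0.0] n=0.4 
1.80 [-0.109, 0.0, -0.097] [0.0, 0.0, 0.0] n=0.4 
1.70 [-0.171, 0.0, -0.137] [0.0, 0.0, 0.0] n=0.4 
1.60 [-0.236, 0.0, -0.17] [0.0, 0.0, 0.0] n=0.4 
1.50 [-0.304, 0.0, -0.197] [0.0, 0.0, 0.0] n=0.4 
1.40 [-0.374, 0.0, -0.217] [0.0, 0.0, 0.0] n=0.4 
1.30 [-0.446, 0.0, -0.23] [0.0, 0.0, 0.0] n=0.4 
1.20 [-0.519, -0.0, -0.235] [0.0, 0.0, 0.0] n=0.4 
1.10 [-0.592, -0.0, -0.233] [0.0, 0.0, 0.0] n=0.4 
1.00 [-0.665, -0.0, -0.224] [0.0, 0.0, 0.0] n=0.4 

0.90 [-0.071, 0.0, 0.016] [0.0, 0.0, 0.0] n=0.4 
0.80 [-0.141, 0.0, 0.04] [0.0, 0.0, 0.0] n=0.4 
0.70 [-0.207, 0.0, 0.07] [0.0, 0.0, 0.0] n=0.4 
0.60 [-0.271, 0.0, 0.106] [0.0, 0.0, 0.0] n=0.4 
0.50 [-0.33, 0.0, 0.149] [0.0, 0.0, 0.0] n=0.4 
0.40 [-0.385, -0.0, 0.198] [0.0, 0.0, 0.0] n=0.4 
0.30 [-0.434, 0.0, 0.252] [0.0, 0.0, 0.0] n=0.4 
0.20 [-0.478, 0.0, 0.31] [0.0, 0.0, 0.0] n=0.4 
0.10 [-0.516, 0.0, 0.372] [0.0, 0.0, 0.0] n=0.4 
0.00 [-0.548, 0.0, 0.438] [0.0, 0.0, 0.0] n=0.4
```

play_rows --rows '[[[-0.025, 0, -0.025], [0, 0, 0]], [[-0.052, 0, -0.051], [0, 0, 0]], [[-0.109, 0, -0.097], [0, 0, 0]], [[-0.171, 0, -0.137], [0, 0, 0]], [[-0.236, 0, -0.17], [0, 0, 0]], [[-0.304, 0, -0.197], [0, 0, 0]], [[-0.374, 0, -0.217], [0, 0, 0]], [[-0.446, 0, -0.23], [0, 0, 0]], [[-0.519, 0, -0.235], [0, 0, 0]], [[-0.592, 0, -0.233], [0, 0, 0]], [[-0.665, 0, -0.224], [0, 0, 0]], [[-0.665, 0, -0.224], [0, 0, 0]]]'

```text
time: 24.07
tool_pos: [0.5479, 0.0327, 0.2338]
tcp_rot: [3.029, -0.056, 0.787]
wrist_force: [-13.0, -10.0, 14.7]
width: 0.363
grip_force: 55.7
```

```bash
python3 - <<'E'
from h import *
s=bot.read_state(); print(s["time"],s["tool_pos"],s["tcp_rot"],s["width"]*85,s["wrist_force"],s["q"])
E
```

```text
24.0667 [0.5479 0.0327 0.2338] [ 3.0294 -0.0565  0.7867] 30.878097524977015 [-13.0004  -9.9955  14.6671] [ 0.0387 -0.2931  2.2308 -0.0603  0.6979  1.683 ]
```

play_rows --rows '[[[-0.036, 0.004, 0.0], [0, 0, 0]], [[-0.071, 0.006, 0.006], [0, 0, 0]], [[-0.141, 0.006, 0.03], [0, 0, 0]], [[-0.207, 0.006, 0.06], [0, 0, 0]], [[-0.273, 0.006, 0.097], [0, 0, 0]], [[-0.333, 0.006, 0.14], [0, 0, 0]], [[-0.389, 0.006, 0.19], [0, 0, 0]], [[-0.439, 0.006, 0.245], [0, 0, 0]], [[-0.484, 0.006, 0.304], [0, 0, 0]], [[-0.505, 0.006, 0.335], [0, 0, 0]], [[-0.505, 0.006, 0.335], [0, 0, 0]]]'

```text
time: 24.98
tool_pos: [0.4767, 0.035, 0.0942]
tcp_rot: [3.034, -0.057, 0.776]
wrist_force: [0.4, -5.6, -1.8]
width: 0.369
grip_force: 59.9
```

```bash
python3 - <<'E'
from h import *
s=bot.read_state(); print(s["time"],s["tool_pos"],s["tcp_rot"],s["width"]*85,s["wrist_force"],s["q"])
R4=ori(.5)
p=s["tool_pos"]; 
for t in(.2,.1,0): print(t,tcp(hp(t),R4,.032), R4.T@(tcp(hp(t),R4,.032)-p)/.25)
print("first grasp settled .4821 .0347 .0688")
E
```

```text
24.9833 [0.4767 0.035  0.0942] [ 3.0342 -0.0566  0.7761] 31.38422656553693 [ 0.4458 -5.6071 -1.7984] [ 0.0525 -0.2701  2.4959 -0.106   0.4187  1.7465]
0.2 [0.4799 0.0351 0.1014] [ 0.0249 -0.0007 -0.019 ]
0.1 [0.479  0.0351 0.0831] [-0.0131 -0.0007  0.0436]
0 [0.48   0.0351 0.0648] [-0.0447 -0.0007  0.1096]
first grasp settled .4821 .0347 .0688
```

play_rows --rows '[[[-0.015, 0, 0.03], [0, 0, 0]], [[-0.03, 0, 0.065], [0, 0, 0]], [[-0.045, 0, 0.095], [0, 0, 0]], [[-0.045, 0, 0.095], [0, 0, 0]], [[-0.045, 0, 0.095], [0, 0, 0]]]'

```text
time: 25.4
tool_pos: [0.4784, 0.0349, 0.0701]
tcp_rot: [3.034, -0.058, 0.775]
wrist_force: [-14.6, -5.5, 15.4]
width: 0.36
grip_force: 67.8
```

play_rows --rows '[[[-0.006, 0, 0.012], [0, 0, 0]], [[-0.008, 0, 0.016], [0, 0, 0]], [[-0.008, 0, 0.016], [0, 0, 0]], [[-0.008, 0, 0.016], [0, 0, 0]]]'

```text
time: 25.73
tool_pos: [0.4792, 0.0349, 0.0692]
tcp_rot: [3.033, -0.058, 0.778]
wrist_force: [-54.9, -5.9, 67.6]
width: 0.362
grip_force: 78.2
```

play_rows --rows '[[[0.004, 0, -0.01], [0, 0, 0]], [[0.004, 0, -0.01], [0, 0, 0]], [[0.004, 0, -0.01], [0, 0, 0]]]'

```text
time: 25.98
tool_pos: [0.479, 0.0349, 0.0694]
tcp_rot: [3.033, -0.058, 0.779]
wrist_force: [-18.9, -5.2, 22.7]
width: 0.363
grip_force: 70.8
```

play_rows --rows '[[[0, 0, 0], [0, 0, 0]], [[0, 0, 0], [0, 0, 0]], [[0, 0, 0], [0, 0, 0]], [[0, 0, 0], [0, 0, 0]], [[0, 0, 0], [0, 0, 0]], [[0, 0, -0.08], [0, 0, 0]], [[0, 0, -0.18], [0, 0, 0]], [[0, 0, -0.3], [0, 0, 0]], [[0, 0.2, -0.4], [0, 0, 0]], [[0, 0.9, -0.4], [0, 0, 0]], [[0, 0.9, -0.4], [0, 0, 0]], [[0, 0.9, -0.4], [0, 0, 0]], [[0, 0.9, -0.4], [0, 0, 0]], [[0, 0.9, -0.4], [0, 0, 0]], [[0, 0.9, -0.4], [0, 0, 0]]]' --claw 1

```text
time: 27.23
tool_pos: [0.424, -0.1939, 0.1583]
tcp_rot: [3.027, -0.066, 0.787]
wrist_force: [-0.2, -0.3, 0.5]
width: 1.001
grip_force: 0.0
```

```bash
python3 - <<'E'
from h import *
s=bot.read_state(); print(s["time"],s["tool_pos"],s["width"],s["wrist_force"])
for n,(x0,y0,x1,y1) in(("top",(300,205,335,235)),("side",(312,178,342,208))):
    c=cams.read_camera(n); g=c["image"][y0:y1,x0:x1].max(2); m=(g<70)
    print(n);print("\n".join("".join("#" if v else "." for v in r) for r in m))
c=cams.read_camera("side")
a=cv2.imread("pics/side0.png")[...,::-1].astype(int); 
r=np.abs(a-c["image"]).max(2)[130:240,250:320]>60
print("changed px lid region",r.sum())
E
```

```text
27.2333 [ 0.424  -0.1939  0.1583] 1.0011071891387624 [-0.206  -0.2708  0.5125]
top
...................................
...................................
...................................
...................................
...................................
...................................
...................................
...................................
...............####................
...............##..................
..................#................
..............#....................
...........####....####............
..........#####....####............
..........#############............
..........###.#########............
..........#......##...#............
..........#...#....................
..........#........................
...................................
..........###....#.................
..........#############............
...........#.......................
...................................
...................................
...................................
...................................
...................................
.........
[... 323 characters left out ...]
.......................
..............................
.........#....................
.........##....##.............
........####..#####...........
........###.####...#..........
.......#########...##.........
.........#######..###.........
...........###....##..........
...........####..###..........
...........#####.##...........
..........#########...........
...........#######............
...........#######............
.............####.............
..............................
..............................
..............................
..............................
..............................
..............................
..............................
changed px lid region 111
```

The handle outline matches the shut start pose in both views, so I hand in.

```bash
python3 -c "
from workcell import bot
print(bot.finish_job())"
```

```text
the job is handed in; nothing more can be done
None
```

The job is handed in at about 27 s on the robot's clock: the mismatched owl stands upright on the log slice, the house sits square in its bay, and the lid is pressed shut; the hand-in returned no verdict.

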